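# Hang the tote on the inspection bench's cleat rail

### The arm

A 6-joint arm with a two-finger parallel gripper is mounted at the origin on the work surface. World frame = base frame: x ahead of the robot, y to its left, z up, the work surface at z = 0. Lengths are in m, angles in degrees, forces in N, time in s.
With the tool pointing down it reaches from about 0.325 to 0.775 m from the base axis. Payload 9.3 kg.
Tool frame: the origin (TCP) lies on the mounting face of the last link; the fingertips stand 173 mm ahead of it and the grasp point (between the pads) lies 155 mm ahead of it (tip_reach is the distance from the TCP to the fingertips, in m); x points along the fingers, z is the direction in which the jaws open and shut, and the axes are right-handed (so a half turn about x gives the same grasp; the last joint's range is limited). The gripper opens to 85 mm and grips with 20 to 120 N. Pads are 22 mm wide; open, the fingers measure 114 mm over their backs; the gripper's body (76 mm by 85 mm) begins 54 mm behind the grasp point. The pads swing forward as they close: fully open they stand 13 mm farther back than shut.
Start: joints at [56.459, 14.817, 1.232, 76.415, 0, 81.257], TCP at [0.231, 0.499, 0.405] pointing down, gripper open.
Joint ranges: [-174.27, 174.27], [-52.1, 104.24], [-59.71, 78.15], [-110.17, 111.67], [-87.03, 83.33], [-180, 180]. Speed limits (degrees/s): [127.2, 127.2, 159.86, 180, 180, 180].

### API

Orientations are given as [roll, pitch, yaw] about the fixed x, y, z axes, in that order (R = Rz(yaw) Ry(pitch) Rx(roll)).
In Python, from plant import state, capture, close_job, tip_reach gives the robot as it stands.
- The arm moves only by the tool carry_out, never from a script. Its argument "steps" is a list of rows, each an object of numbers: "dx", "dy", "dz": the shift along the tool's x, y, z in mm; "rx", "ry", "rz": the turn, a rotation vector about the tool's x, y, z in degrees. In form: [{"dx": .., "dy": .., "dz": .., "rx": .., "ry": .., "rz": ..}, ...]. A call has exactly 8 rows; each row shifts and turns the commanded pose from where the row before left it, along the tool's axes as they then stand; what a row does not reach is not made up. A row lasts 1/12 s, in which the tool goes at most 41.7 mm and 7.16 degrees, less where a joint would pass 70% of its speed; a pose out of reach is approached as far as the arm can. A call is refused whole if a number of a shift passes 41.7 or a number of a turn 7.16, either way. A call with a gripper value outside its range is refused whole. "jaw" is the opening in per cent of the stroke, from 0 (shut) to 100 (fully open), set as the call begins (left out, the last holds). The fingers move at their own pace and stop on an object; "squeeze" is the grip in N (left out, the last holds). Time passes only in rows, so rows that do not move let the fingers close, or fill a call up. It gives the time, the measured TCP pose, the force and the opening at its end, in the units of the state.
- state(): the state, without advancing time (a new reading comes with each control period).
- capture(name): name is "scene" or "top"; returns a dict with "pixels" (480x640x3 uint8, blue, green, red), "range_z" (480x640 float32, m along the optical axis (not along the pixel's ray), 0 where there is no reading), "intrinsics" (3x3 intrinsics, pixels), "k1" (the pictures are not rectified: a ray, as slopes to the right and down, at radius r is drawn at 1 + k1 r^2 times it, then the intrinsics apply), "position" and "rotation" of the camera in the world. Camera axes: x right, y up, looking along -z (the intrinsics and any distortion apply to the point x, -y, -z); pixel columns grow to the right and rows downward; lengths in m; the calibration is good to about 2 mm. A picture is of the moment at which its call begins.
- close_job(): hands the job in, once; it reports no verdict.
The state is a dict: "t": time; "joint_pos": joint angles; "joint_vel": joint speeds; "joint_torque": joint torques, N m; "ee_pos": TCP position; "tcp_rot": TCP orientation; "contact_force": force on the tool from outside, world axes, zero at the start; "torque": the same for the moment, N m; "gripper_width": finger opening in m.
Only numpy, scipy, OpenCV 4.12 (cv2) and the standard library are available. Lean on these libraries where they do the work, as an engineer would, in place of code of your own. Each camera call takes 0.05 s, during which the arm holds its last target. There are 200 camera calls.

### The job

Hang the tote with the angled rear strip on the cleat rail of the upright board: tip its top toward the board, hook the strip behind the rail's lip, and find the rail's slot so that the key under the strip drops in. Then swing it down upright so that its heel tucks under the bumper bar, and let go of it hanging straight and fully home. Use light force against the board (no more than about 15 N) and leave the other things on the bench where they are.

Things in the scene. Friction and masses are not known exactly. Their poses are not given: they have to be found in the camera images.
- tote: Tote to hang: grey painted steel, 0.3 to 0.6 kg, upright on the bench. Origin: centre of the box's underside; z up, x to its back, y along its width (mm below are in this frame). Open box x -40..40, y -50..50, z 0..45. Back plate x 40..46, y -50..50, up to z 149. Tip it about 15 degrees, top toward the board, to hook it.
- grip (a point): On the tote's upright grip plate, 20 mm below its top (tote frame 0, 0, 175). Plate: x -5..5 (10 mm thick), y -32..32, top at z 195; the top 60 mm is free to grip, closing along the tote's x.
- strip_edge (a point): Middle of the free lower edge of the tote's angled strip (tote frame 71, 0, 120; on its underside). The strip is 70 mm wide in y, 5 mm thick, and runs from this edge forward and up at 45 degrees to the back plate's top.
- key (a point): Lowest point of the key (tote frame 64, 0, 114): a round-bottomed rib under the strip, mid-width, 12 mm wide in y, standing out 8 mm square to the strip's underside, from 2 to 14 mm up the slope from the free edge.
- heel (a point): Top rear edge of the tote's heel (tote frame 75, 0, 12): a bar at the foot of the back, x 44..75, y -40..40, z 2..12.
- board: Fixed upright board, 300 mm wide, 198 high, 12 thick. Origin: foot of its front face, mid-width; z up, -x out of the front face (where the tote hangs), y along the board (mm below in this frame). Hung home, the tote's axes are parallel to the board's, its origin is at x -76, z 50, and the slot sets its y.
- v_corner (a point): Board frame 0, 0, 165: where the rail's upper face meets the board. The rail is a 5 mm aluminium strip sloping up and outward at 45 degrees from here to the lip, 226 mm long, with one 16 mm wide slot, open through, in its middle.
- rail_mid (a point): Level of the rail's lip (board frame -22, 0, 187), at the BOARD's middle. The rail is clamped elsewhere along the board each time: its slot is centred anywhere from y -35 to 35, and no measured pose shows where. Look for it, or slide the key along the rail pressing lightly. Key on the rail beside the slot: tote about 11 mm too high.
- bumper (a point): Front lower edge of the bumper bar, board frame -10, 0, 67; bar x -10..0, z 67..85, 280 mm long. It blocks the heel of a tote lowered upright, or with its key not in the slot. Key in the slot, the heel swings in 5 mm below the bar, so the tote cannot be lifted straight off.
- plain_bin: grey plastic open bin, 110 x 100 x 70 mm, no strip and no grip plate; origin under its centre. Leave alone.
- bushing_a: grooved steel bushing, 34 mm across, 36 mm tall, origin under its centre. Leave alone.
- bushing_b: same as bushing_a. Leave alone.
- bushing_c: same as bushing_a. Leave alone.
- micrometer: lying micrometer, about 110 x 60 mm, 16 mm high. Leave alone.
- screwdriver: lying screwdriver, 170 mm long. Leave alone.
- gauge_pin: steel pin lying down, 12 mm thick, 80 mm long. Leave alone.
Things that resemble listed ones, but are neither listed nor needed, are in the scene too. Of the things like the tote, leave any that is purple or red; of the rest the larger one is meant.

How it is judged (in metres and radians):
On the way:
1. the tote is tipped at least 6 degrees, its strip's edge behind the lip of the rail (angle between tote's own z axis and vertical above 0.105 rad and x of strip_edge in the frame of board between -0.022 and 0.004 m and z of strip_edge in the frame of board between 0.16 and 0.195 m and y of strip_edge in the frame of board between -0.09 and 0.09 m), for 0.2 s.
At the end, for the whole second after the job is handed in: The tote hangs on the rail at rest and upright (within 3 degrees), square to the board (within 3.5 degrees), its key in the slot and heel under the bumper: its origin within about 5 mm of x -76 and z 50 mm in the board's frame, and let go (angle between tote's own z axis and vertical below 0.05 rad and angle between the y axis of tote and the y axis of board, either way round below 0.06 rad and x of tote in the frame of board between -0.082 and -0.071 m and z of tote in the frame of board between 0.045 and 0.0545 m and y of tote in the frame of board between -0.05 and 0.05 m and contact force between tote and board above 0.8 N and linear speed of tote below 0.01 m/s); the robot touches nothing.
It fails at once if the tote is pressed or knocked against the board or rail with more than 40 N (contact force between tote and board above 40 N).
It fails at once if the robot itself pushes the board with more than 40 N (contact force between any of the fingers, the arm and board above 40 N).
It fails at once if another thing on the bench is moved by more than 30 mm (distance of any of plain_bin, bushing_a, bushing_b, bushing_c, micrometer, screwdriver, gauge_pin from where it was at the start of the episode above 0.03 m).
It also fails if it takes over 64 s, if anything falls off the work surface, if the arm or the gripper's body presses on something with over 40 N, if the wrist force passes 120 N, or if a joint passes its speed limit or range.

## Working session

There is one attempt and no reset: what is moved stays moved. The work goes in short steps, Python scripts to look and compute and a tool call to move; the robot and the scene stay as the last step left them, time stands still between calls to the robot, and variables do not carry over. Pictures are saved under pics/ and viewed, on a budget of 10 in all, crops included, one or two more only if the job needs it, and the job is handed in when it is done.

Besides the shell and the picture viewer there is one more tool, called as a command line: name --argument value ..., lists and objects as JSON in quotes. carry_out: Moves the arm, as the interface text tells. Its arguments: {"type":"object","properties":{"steps":{"type":"array","items":{"type":"object","properties":{"dx":{"type":"number"},"dy":{"type":"number"},"dz":{"type":"number"},"rx":{"type":"number"},"ry":{"type":"number"},"rz":{"type":"number"}}}},"jaw":{"type":"number"},"squeeze":{"type":"number"}},"required":["steps"]}

```bash
ls; mkdir -p pics
cat > h.py <<'E'
import numpy as np, cv2
from plant import state, capture, close_job, tip_reach
def cap(n):
    c=capture(n); np.savez(f'/tmp/{n}.npz',**{k:np.array(v) for k,v in c.items()}); return c
def load(n): return dict(np.load(f'/tmp/{n}.npz'))
def cloud(c):
    K=np.array(c['intrinsics']);k1=float(c['k1']);d=c['range_z']
    v,u=np.mgrid[0:480,0:640].astype(float)
    pts=np.stack([u,v],-1).reshape(-1,1,2)
    s=cv2.undistortPoints(pts,K,np.array([k1,0,0,0,0.])).reshape(480,640,2)
    p=np.stack([s[...,0]*d,-s[...,1]*d,-d],-1)
    return p@np.array(c['rotation']).T+np.array(c['position'])
def proj(c,P):
    p=(np.asarray(P)-c['position'])@c['rotation']
    s=p[...,:2]/-p[...,2:]*[1,-1]; r2=(s**2).sum(-1,keepdims=True); s=s*(1+float(c['k1'])*r2)
    K=c['intrinsics']; return s*[K[0,0],K[1,1]]+[K[0,2],K[1,2]]
E
python3 - <<'E'
from h import *
for n in('scene','top'):
    c=cap(n); cv2.imwrite(f'pics/{n}0.png',c['pixels']); print(n,c['position'],c['rotation'],c['k1'],c['intrinsics'])
print(state(),tip_reach)
E
```

```text
pics
scene [1.40520906 0.12920429 0.75633806] [54.673979    1.10971426 91.33231277] 0.01380034097556476 [[568.82651591   0.         314.21200296]
 [  0.         568.82651591 235.02295954]
 [  0.           0.           1.        ]]
top [0.41989286 0.0966872  1.15033862] [  6.05500827  -0.79643844 -88.92867002] -0.09110826377782662 [[533.85992962   0.         315.8899719 ]
 [  0.         533.85992962 246.5345861 ]
 [  0.           0.           1.        ]]
{'t': 0.1, 'joint_pos': array([ 5.64569111e+01,  1.48482661e+01,  1.19439467e+00,  7.64145356e+01,
       -9.75098880e-05,  8.12564076e+01]), 'joint_vel': array([-0.02622302, -0.00657638,  0.09497416,  0.06408645, -0.01769094,
       -0.07248359]), 'joint_torque': array([ 3.56412558e-03, -5.56694520e+01,  3.45070195e+01,  1.16481719e-02,
       -2.11225774e-04, -3.74953359e-06]), 'ee_pos': array([0.23068106, 0.49924656, 0.40412155]), 'tcp_rot': array([ 171.33807901,   89.93159288, -123.46141748]), 'contact_force': array([-0.19842825,  0.80226233,  0.24820557]), 'torque': array([ 0.0381559 , -0.04255995, -0.01805803]), 'gripper_width': 0.08534016830630016} 0.1734
```

```bash
python3 - <<'E'
s=open('h.py').read()
s=s.replace("import numpy as np, cv2","import numpy as np, cv2\nfrom scipy.spatial.transform import Rotation as Ro")
s=s.replace("    c=capture(n);","    c=capture(n); c['rotation']=Ro.from_euler('xyz',c['rotation'],degrees=True).as_matrix();")
open('h.py','w').write(s)
E
python3 - <<'E'
from h import *
for n in('scene','top'):
    c=cap(n); P=cloud(c); print(n,[P[v,u].round(3) for v,u in((240,320),(400,320),(240,500),(240,100))])
E
```

```text
scene [array([0.517, 0.107, 0.115]), array([ 0.802,  0.11 , -0.001]), array([ 0.359,  0.508, -0.   ]), array([ 0.626, -0.266,  0.194])]
top [array([0.556, 0.074, 0.001]), array([0.216, 0.068, 0.004]), array([ 0.563, -0.318,  0.014]), array([0.547, 0.556, 0.   ])]
```

View pics/scene0.png

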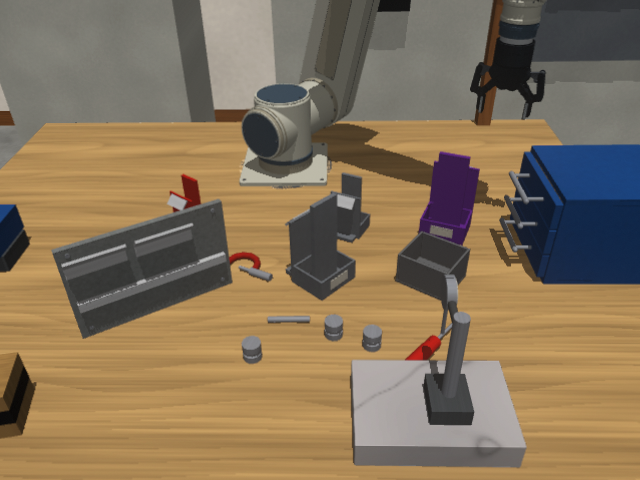

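View pics/top0.png

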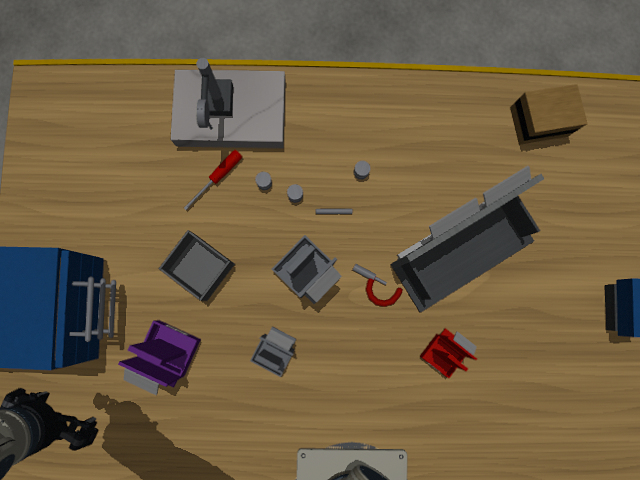

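Run:
```python
from h import *
a=load('scene')['pixels'][195:340,50:240]; b=load('top')['pixels'][155:320,240:560]
a=cv2.resize(a,None,fx=3.2,fy=3.2,interpolation=3)[:, :400] if 0 else cv2.resize(a,None,fx=2.1,fy=2.1,interpolation=3)
b=cv2.resize(b,None,fx=1.8,fy=1.8,interpolation=3)
b=cv2.convertScaleAbs(b,alpha=1.4); 
o=np.zeros((600,800,3),np.uint8); o[:a.shape[0],:a.shape[1]]=a; 
o[304:304+b.shape[0],:b.shape[1]]=b[:296]
t=load('scene')['pixels'][185:305,280:380]; t=cv2.resize(t,None,fx=2.5,fy=2.5,interpolation=3); o[:t.shape[0],410:410+t.shape[1]]=t
cv2.imwrite('pics/c1.png',o)
P=cloud(load('top'))
# board region points
for (u,v) in [(445,228),(455,218),(510,185),(540,178),(482,205),(500,240),(420,260),(400,265),(420,300),(530,235),(515,205),(470,215)]: print('top',u,v,P[v,u].round(3))
P=cloud(load('scene'))
for (u,v) in [(70,245),(90,320),(225,215),(228,278),(150,240),(135,255),(100,270),(150,280),(150,300),(170,240),(320,210),(340,275)]: print('sc',u,v,P[v,u].round(3))
```

```text
top 445 228 [ 0.564 -0.155  0.172]
top 455 218 [ 0.582 -0.173  0.178]
top 510 185 [ 0.648 -0.28   0.177]
top 540 178 [ 0.658 -0.33   0.199]
top 482 205 [ 0.626 -0.255  0.086]
top 500 240 [ 0.563 -0.318  0.014]
top 420 260 [ 0.517 -0.143  0.006]
top 400 265 [ 0.498 -0.083  0.102]
top 420 300 [ 0.431 -0.142  0.009]
top 530 235 [ 0.576 -0.388  0.009]
top 515 205 [ 0.629 -0.329  0.076]
top 470 215 [ 0.59  -0.205  0.167]
sc 70 245 [ 0.644 -0.309  0.197]
sc 90 320 [ 0.653 -0.313  0.034]
sc 225 215 [ 0.251 -0.13  -0.001]
sc 228 278 [ 0.515 -0.081  0.018]
sc 150 240 [ 0.606 -0.187  0.18 ]
sc 135 255 [ 0.599 -0.224  0.142]
sc 100 270 [ 0.631 -0.278  0.133]
sc 150 280 [ 0.601 -0.207  0.085]
sc 150 300 [ 0.595 -0.218  0.03 ]
sc 170 240 [ 0.569 -0.165  0.153]
sc 320 210 [0.515 0.108 0.182]
sc 340 275 [0.528 0.146 0.037]
```

View pics/c1.png

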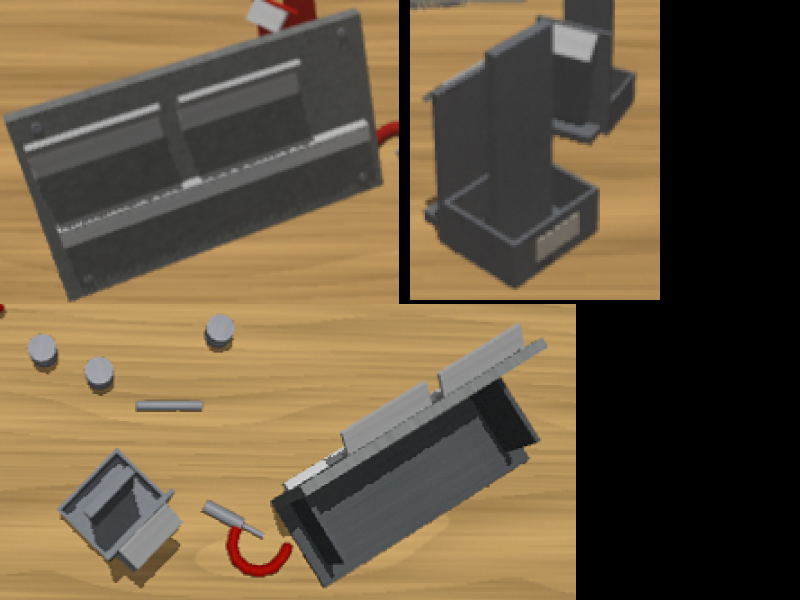

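Run:
```python
from h import *
S=load('scene');T=load('top');PS=cloud(S);PT=cloud(T)
def plane(Q):
    for _ in range(6):
        m=Q.mean(0); n=np.linalg.svd(Q-m,full_matrices=False)[2][2]; r=abs((Q-m)@n); Q=Q[r<max(0.002,2*np.median(r))] if _<5 else Q
    return m,n,len(Q),r.std()
# board front face: scene pixels below bumper / ends
mask=np.zeros((480,640),np.uint8)
cv2.fillPoly(mask,[np.array([[84,313],[94,322],[224,284],[218,272]])],1)
m,n,k,s=plane(PS[(mask>0)]); print('board low',m,n,k,s)
n[2]=0; n/=np.linalg.norm(n); n*=np.sign(n[0]); 
bx=-n; by=np.cross([0,0,1],bx); print('bx',bx,'by',by,np.degrees(np.arctan2(bx[1],bx[0])))
for nm,P in(('S',PS),('T',PT)):
    Q=P.reshape(-1,3); d=(Q-m)@bx; y=(Q-m)@by
    for z0,z1,lo,hi in((.193,.203,-.004,.016),(.12,.16,-.004,.006),(.02,.06,-.004,.004)):
        w=(Q[:,2]>z0)&(Q[:,2]<z1)&(d>lo)&(d<hi)&(abs(y)<.25)
        if w.sum()>5: print(nm,z0,w.sum(),'x',np.percentile(d[w],[2,50,98]).round(4),'y',np.percentile(y[w],[0,1,99,100]).round(4),'z',np.median(Q[w,2]).round(4))
    w=(d<-.004)&(d>-.03)&(Q[:,2]>.16)&(Q[:,2]<.195)&(abs(y)<.2)
    h=np.histogram(y[w],bins=np.arange(-.16,.16,.004)); print(nm,'rail',list(zip((h[1]*1000).round(),h[0])))
```

```text
board low [ 0.59459414 -0.2068224   0.03587034] [ 0.57604428  0.28127809 -0.76749959] 1725 0.003423332275786692
bx [-0.89859572 -0.43877754 -0.        ] by [ 0.43877754 -0.89859572  0.        ] -153.97409071449698
S 0.193 680 x [-0.0036  0.006   0.0154] y [-0.1458 -0.1349  0.1389  0.144 ] z 0.1972
S 0.12 1013 x [-0.0037  0.001   0.0056] y [-0.088  -0.0819  0.0806  0.0982] z 0.1419
S 0.02 703 x [-0.0038  0.0003  0.0039] y [-0.0458 -0.0224  0.0905  0.0967] z 0.0394
S rail [(np.float64(-160.0), np.int64(0)), (np.float64(-156.0), np.int64(0)), (np.float64(-152.0), np.int64(0)), (np.float64(-148.0), np.int64(0)), (np.float64(-144.0), np.int64(0)), (np.float64(-140.0), np.int64(0)), (np.float64(-136.0), np.int64(0)), (np.float64(-132.0), np.int64(0)), (np.float64(-128.0), np.int64(0)), (np.float64(-124.0), np.int64(0)), (np.float64(-120.0), np.int64(0)), (np.float64(-116.0), np.int64(0)), (np.float64(-112.0), np.int64(0)), (np.float64(-108.0), np.int64(0)), (np.float64(-104.0), np.int64(0)), (np.float64(-100.0), np.int64(0)), (np.float64(-96.0), np.int64(0)), (np.float64(-92.0), np.int64(6
[... 4292 characters left out ...]
int64(30)), (np.float64(76.0), np.int64(22)), (np.float64(80.0), np.int64(31)), (np.float64(84.0), np.int64(27)), (np.float64(88.0), np.int64(28)), (np.float64(92.0), np.int64(26)), (np.float64(96.0), np.int64(26)), (np.float64(100.0), np.int64(21)), (np.float64(104.0), np.int64(30)), (np.float64(108.0), np.int64(20)), (np.float64(112.0), np.int64(24)), (np.float64(116.0), np.int64(23)), (np.float64(120.0), np.int64(23)), (np.float64(124.0), np.int64(26)), (np.float64(128.0), np.int64(21)), (np.float64(132.0), np.int64(16)), (np.float64(136.0), np.int64(8)), (np.float64(140.0), np.int64(2)), (np.float64(144.0), np.int64(0)), (np.float64(148.0), np.int64(0)), (np.float64(152.0), np.int64(0))]
```

Run:
```python
from h import *
S=load('scene');T=load('top');PS=cloud(S);PT=cloud(T)
for nm,P in(('S',PS),('T',PT)):
    Q=P.reshape(-1,3); w=(abs(Q[:,0]-.51)<.1)&(abs(Q[:,1]-.1)<.1)
    for z0,z1 in((.188,.205),(.14,.155),(.038,.05),(.05,.11)):
        q=Q[w&(Q[:,2]>z0)&(Q[:,2]<z1)]
        if len(q)<8: continue
        r=cv2.minAreaRect((q[:,:2]*1000).astype(np.float32)); print(nm,z0,len(q),r,np.median(q[:,2]).round(4))
```

```text
S 0.188 183 ((499.9895324707031, 115.42198944091797), (13.836624145507812, 65.7467269897461), 47.171417236328125) 0.1939
S 0.14 321 ((492.5846862792969, 92.17805480957031), (79.53233337402344, 61.733436584472656), 67.52456665039062) 0.1475
S 0.038 570 ((498.75445556640625, 112.36216735839844), (89.71156311035156, 103.7862777709961), 46.799461364746094) 0.0437
S 0.05 1115 ((494.4291076660156, 94.05695343017578), (53.79052734375, 86.55448913574219), 44.9146842956543) 0.0809
T 0.188 214 ((498.4983215332031, 113.37664794921875), (10.308304786682129, 63.574485778808594), 46.56191635131836) 0.1953
T 0.14 447 ((476.2449645996094, 88.76419067382812), (57.39373016357422, 98.62101745605469), 46.568824768066406) 0.1475
T 0.038 287 ((499.6168518066406, 114.71593475341797), (76.8720932006836, 99.99073791503906), 46.26512145996094) 0.0456
T 0.05 67 ((486.2568054199219, 101.81954956054688), (57.87771987915039, 97.62937927246094), 47.063018798828125) 0.0841
```

Run:
```python
from h import *
S=load('scene');T=load('top');PS=cloud(S);PT=cloud(T)
for nm,P in(('S',PS),('T',PT)):
    Q=P.reshape(-1,3); w=(Q[:,0]>.45)&(Q[:,0]<.72)&(Q[:,1]<-.06)&(Q[:,1]>-.37)
    q=Q[w&(Q[:,2]>.1935)&(Q[:,2]<.204)]
    r=cv2.minAreaRect((q[:,:2]*1000).astype(np.float32)); print(nm,len(q),r,np.median(q[:,2]))
    # line fit front face between rail and bumper
    q=Q[w&(Q[:,2]>.1)&(Q[:,2]<.155)][:,:2].astype(np.float32)
    if len(q)>50:
        # ransac
        best=None; rng=np.random.default_rng(0)
        for _ in range(500):
            a,b=q[rng.integers(len(q),size=2)]; d=b-a; L=np.hypot(*d)
            if L<.05: continue
            nn=np.array([-d[1],d[0]])/L; i=abs((q-a)@nn)<.0015
            if best is None or i.sum()>best.sum(): best=i
        l=cv2.fitLine(q[best],cv2.DIST_L2,0,.001,.001).ravel(); print('line',best.sum(),len(q),l,np.degrees(np.arctan2(l[1],l[0])))
```

```text
S 1021 ((583.376708984375, -206.0140838623047), (20.522090911865234, 299.5825500488281), 31.958730697631836) 0.19729657159329916
line 2057 3966 [ 0.5308726  -0.8474517   0.58864725 -0.20355815] -57.935574
T 1046 ((582.7274780273438, -207.67962646484375), (13.493785858154297, 301.051513671875), 32.13533401489258) 0.19866884387148886
line 38 207 [ 0.8434639   0.53718585  0.6068124  -0.3435658 ] 32.49227
```

```bash
cat >> h.py <<'E'
BO=np.array([.5881,-.2038,0]); BYAW=-147.95
BR=Ro.from_euler('z',BYAW,degrees=True).as_matrix()
E
python3 - <<'E'
from h import *
S=load('scene');T=load('top')
for nm,c in(('S',S),('T',T)):
    Q=cloud(c).reshape(-1,3); B=(Q-BO)@BR
    w=(B[:,0]<-.006)&(B[:,0]>-.03)&(B[:,2]>.165)&(B[:,2]<.196)&(abs(B[:,1])<.15)
    y=np.sort(B[w,1]*1000); g=np.diff(y); i=g.argmax(); print(nm,'ends',y[[0,1,-2,-1]].round(1),'gap',y[i-2:i+4].round(1), (y[i]+y[i+1])/2)
    for lo in(-90,-40,30,60,100): 
        k=w&(abs(B[:,1]*1000-lo)<8); print(lo,'lip x min',np.percentile(B[k,0],2).round(4),'z max',np.percentile(B[k,2],98).round(4))
    w=(abs(B[:,0])<.004)&(B[:,2]>.1)&(B[:,2]<.16)&(abs(B[:,1])<.14)
    print('face med',np.median(B[w,0]))
E
```

```text
S ends [-131.  -124.4  142.7  142.7] gap [] -103.89403931455001
-90 lip x min -0.026 z max 0.1865
-40 lip x min -0.0283 z max 0.1878
30 lip x min -0.0231 z max 0.1852
60 lip x min -0.0276 z max 0.1875
100 lip x min -0.027 z max 0.1873
face med -0.0007292518939834997
T ends [-82.4 -82.2 144.6 145.4] gap [22.8 23.1 23.8 36.9 37.3 37.7] 30.3938845648467
-90 lip x min -0.0193 z max 0.1848
-40 lip x min -0.0244 z max 0.1892
30 lip x min -0.0223 z max 0.1863
60 lip x min -0.0242 z max 0.1889
100 lip x min -0.0245 z max 0.1881
face med 0.00011576633378384226
```

```bash
cat >> h.py <<'E'
SLOT=.0306
def toolR(yaw,tilt,sg=1):
    # tote orientation with top tipped toward its +x by tilt, tool x = -tote z, tool z = sg*tote x
    Rt=(Ro.from_euler('z',yaw,degrees=True)*Ro.from_euler('y',tilt,degrees=True)).as_matrix()
    x=-Rt[:,2]; z=sg*Rt[:,0]; return Rt,np.c_[x,np.cross(z,x),z]
def cur():
    s=state(); return Ro.from_euler('xyz',s['tcp_rot'],degrees=True).as_matrix(),np.array(s['ee_pos']),s
def delta(R,p):
    R0,p0,_=cur(); print('shift tool mm',((p-p0)@R0*1000).round(1),'rotvec deg',Ro.from_matrix(R0.T@R).as_rotvec(degrees=True).round(2))
E
python3 - <<'E'
from h import *
R,p,s=cur(); print(R.round(3))
TY=-133.4; TO=np.array([.499,.1143,0])
for sg in(1,-1):
    Rt,Rg=toolR(TY,0,sg); g=TO+Rt@[0,0,.175]; delta(Rg,g-Rg[:,0]*.155-Rg[:,0]*.0)
    print(g-Rg[:,0]*.155)
    Rt,Rh=toolR(BYAW,0,sg); gh=BO+BR@[-.076,SLOT,.05+.175]; ph=gh-Rh[:,0]*.155; print('hung tcp',ph, np.hypot(*ph[:2]))
E
```

```text
[[-0.    -0.908  0.419]
 [-0.001  0.419  0.908]
 [-1.     0.    -0.001]]
shift tool mm [  74.4 -405.1 -236.9] rotvec deg [-1.614e+02 -0.000e+00 -7.000e-02]
[0.499  0.1143 0.33  ]
hung tcp [ 0.66875465 -0.18940602  0.38      ] 0.6950592976966344
shift tool mm [  74.4 -405.1 -236.9] rotvec deg [18.6  -0.05  0.  ]
[0.499  0.1143 0.33  ]
hung tcp [ 0.66875465 -0.18940602  0.38      ] 0.6950592976966344
```

carry_out --steps '[{"dx":-5,"dy":-25.3,"dz":-14.8},{"dx":-5,"dy":-25.3,"dz":-14.8},{"dx":-5,"dy":-25.3,"dz":-14.8},{"dx":-5,"dy":-25.3,"dz":-14.8},{"dx":0,"dy":-25.3,"dz":-14.8},{"dx":0,"dy":-25.3,"dz":-14.8},{"dx":0,"dy":-25.3,"dz":-14.8},{"dx":0,"dy":-25.3,"dz":-14.8}]' --jaw 100 --squeeze 60

```text
invalid input at $.steps[0]: expected keys dx, dy, dz, rx, ry, rz
```

carry_out --steps '[{"dy":-25.3,"dz":-14.8},{"dy":-25.3,"dz":-14.8},{"dy":-25.3,"dz":-14.8},{"dy":-25.3,"dz":-14.8},{"dy":-25.3,"dz":-14.8},{"dy":-25.3,"dz":-14.8},{"dy":-25.3,"dz":-14.8},{"dy":-25.3,"dz":-14.8}]'

```text
invalid input at $.steps[0]: expected keys dx, dy, dz, rx, ry, rz
```

carry_out --steps '[{"rx":4.65},{"rx":4.65},{"rx":4.65},{"rx":4.65},{"dx":0},{"dx":0},{"dx":0},{"dx":0}]'

```text
invalid input at $.steps[0]: expected keys dx, dy, dz, rx, ry, rz
```

Run:
```python
from h import *
TY=-133.4; TO=np.array([.499,.1143,0])
Rt,Rg=toolR(TY,0,-1); g=TO+Rt@[0,0,.175]; delta(Rg,g-Rg[:,0]*.155); print(state()['t'],state()['contact_force'])
```

```text
shift tool mm [  74.4 -405.1 -236.9] rotvec deg [18.6  -0.05  0.  ]
0.2 [-0.93807649 -0.43841427 -0.83644087]
```

All six keys are needed in each row.

carry_out --steps '[{"dx":-5,"dy":-25.3,"dz":-14.8,"rx":0,"ry":0,"rz":0},{"dx":-5,"dy":-25.3,"dz":-14.8,"rx":0,"ry":0,"rz":0},{"dx":-5,"dy":-25.3,"dz":-14.8,"rx":0,"ry":0,"rz":0},{"dx":-5,"dy":-25.3,"dz":-14.8,"rx":0,"ry":0,"rz":0},{"dx":0,"dy":-25.3,"dz":-14.8,"rx":0,"ry":0,"rz":0},{"dx":0,"dy":-25.3,"dz":-14.8,"rx":0,"ry":0,"rz":0},{"dx":0,"dy":-25.3,"dz":-14.8,"rx":0,"ry":0,"rz":0},{"dx":0,"dy":-25.3,"dz":-14.8,"rx":0,"ry":0,"rz":0}]' --jaw 100 --squeeze 60

```text
t: 0.87
ee_pos: [0.3653, 0.3056, 0.4247]
tcp_rot: [-30.0, 90.0, 35.2]
contact_force: [0.5, 0.1, -0.5]
gripper_width: 0.0853
```

carry_out --steps '[{"dx":0,"dy":-25.3,"dz":-14.8,"rx":0,"ry":0,"rz":0},{"dx":0,"dy":-25.3,"dz":-14.8,"rx":0,"ry":0,"rz":0},{"dx":0,"dy":-25.3,"dz":-14.8,"rx":0,"ry":0,"rz":0},{"dx":0,"dy":-25.3,"dz":-14.8,"rx":0,"ry":0,"rz":0},{"dx":0,"dy":-25.3,"dz":-14.8,"rx":0,"ry":0,"rz":0},{"dx":0,"dy":-25.3,"dz":-14.8,"rx":0,"ry":0,"rz":0},{"dx":0,"dy":-25.3,"dz":-14.8,"rx":0,"ry":0,"rz":0},{"dx":0,"dy":-25.3,"dz":-14.8,"rx":0,"ry":0,"rz":0}]'

```text
t: 1.53
ee_pos: [0.4994, 0.1132, 0.4246]
tcp_rot: [91.3, 90.0, 156.5]
contact_force: [0.2, 0.4, 0.7]
gripper_width: 0.0855
```

carry_out --steps '[{"dx":0,"dy":0,"dz":0,"rx":4.65,"ry":0,"rz":0},{"dx":0,"dy":0,"dz":0,"rx":4.65,"ry":0,"rz":0},{"dx":0,"dy":0,"dz":0,"rx":4.65,"ry":0,"rz":0},{"dx":0,"dy":0,"dz":0,"rx":4.65,"ry":0,"rz":0},{"dx":0,"dy":0,"dz":0,"rx":0,"ry":0,"rz":0},{"dx":0,"dy":0,"dz":0,"rx":0,"ry":0,"rz":0},{"dx":0,"dy":0,"dz":0,"rx":0,"ry":0,"rz":0},{"dx":0,"dy":0,"dz":0,"rx":0,"ry":0,"rz":0}]'

```text
t: 2.2
ee_pos: [0.4988, 0.1146, 0.4247]
tcp_rot: [-135.3, 90.0, -88.6]
contact_force: [0.0, -0.2, 0.3]
gripper_width: 0.0856
```

Run:
```python
from h import *
TY=-133.4; TO=np.array([.499,.1143,0])
Rt,Rg=toolR(TY,0,-1); g=TO+Rt@[0,0,.175]; delta(Rg,g-Rg[:,0]*.155); print(state()['t'],state()['contact_force'])
c=cap('scene'); a=c['pixels'][20:310,190:510]; cv2.imwrite('pics/c2.png',cv2.resize(a,None,fx=2,fy=2,interpolation=3))
```

```text
shift tool mm [94.7 -0.4 -0.1] rotvec deg [ 0.12 -0.    0.  ]
2.2 [ 0.01127803 -0.21180545  0.33572565]
```

View pics/c2.png

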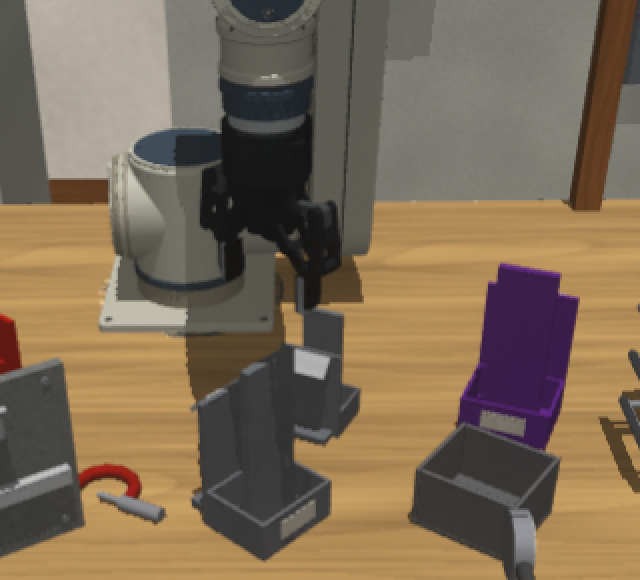

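Things that resemble the tote, by their pixel in the first scene picture: purple (450,195), red (185,190), small grey (347,208), plain bin (432,265), and larger grey with strip (322,255). I choose the last. The crop shows the jaws above its grip plate (265,370), opening across it.

carry_out --steps '[{"dx":15,"dy":0,"dz":0,"rx":0,"ry":0,"rz":0},{"dx":15,"dy":0,"dz":0,"rx":0,"ry":0,"rz":0},{"dx":15,"dy":0,"dz":0,"rx":0,"ry":0,"rz":0},{"dx":15,"dy":0,"dz":0,"rx":0,"ry":0,"rz":0},{"dx":15,"dy":0,"dz":0,"rx":0,"ry":0,"rz":0},{"dx":10,"dy":0,"dz":0,"rx":0,"ry":0,"rz":0},{"dx":7,"dy":0,"dz":0,"rx":0,"ry":0,"rz":0},{"dx":3,"dy":0,"dz":0,"rx":0,"ry":0,"rz":0}]'

```text
t: 2.92
ee_pos: [0.4987, 0.1146, 0.3289]
tcp_rot: [137.1, 89.9, -176.3]
contact_force: [0.2, -0.8, 0.9]
gripper_width: 0.0855
```

carry_out --steps '[{"dx":0,"dy":0,"dz":0,"rx":0,"ry":0,"rz":0},{"dx":0,"dy":0,"dz":0,"rx":0,"ry":0,"rz":0},{"dx":0,"dy":0,"dz":0,"rx":0,"ry":0,"rz":0},{"dx":0,"dy":0,"dz":0,"rx":0,"ry":0,"rz":0},{"dx":0,"dy":0,"dz":0,"rx":0,"ry":0,"rz":0},{"dx":0,"dy":0,"dz":0,"rx":0,"ry":0,"rz":0},{"dx":0,"dy":0,"dz":0,"rx":0,"ry":0,"rz":0},{"dx":0,"dy":0,"dz":0,"rx":0,"ry":0,"rz":0}]' --jaw 0 --squeeze 60

```text
t: 3.58
ee_pos: [0.4988, 0.1145, 0.3299]
tcp_rot: [-52.7, 90.0, -6.1]
contact_force: [-0.3, 0.7, 2.2]
gripper_width: 0.0092
```

carry_out --steps '[{"dx":0,"dy":0,"dz":0,"rx":0,"ry":0,"rz":0},{"dx":0,"dy":0,"dz":0,"rx":0,"ry":0,"rz":0},{"dx":0,"dy":0,"dz":0,"rx":0,"ry":0,"rz":0},{"dx":0,"dy":0,"dz":0,"rx":0,"ry":0,"rz":0},{"dx":0,"dy":0,"dz":0,"rx":0,"ry":0,"rz":0},{"dx":0,"dy":0,"dz":0,"rx":0,"ry":0,"rz":0},{"dx":0,"dy":0,"dz":0,"rx":0,"ry":0,"rz":0},{"dx":0,"dy":0,"dz":0,"rx":0,"ry":0,"rz":0}]'

```text
t: 4.25
ee_pos: [0.4988, 0.1145, 0.3299]
tcp_rot: [-55.5, 90.0, -8.9]
contact_force: [-2.2, 0.0, 6.0]
gripper_width: 0.0098
```

Run:
```python
from h import *
R,p,s=cur(); print(p,R.round(4),s['contact_force'],s['gripper_width'])
```

```text
[0.49880743 0.11452725 0.32986706] [[ 2.000e-04 -7.266e-01  6.871e-01]
 [-0.000e+00  6.871e-01  7.266e-01]
 [-1.000e+00 -1.000e-04  1.000e-04]] [-2.17642493  0.03026242  6.04857385] 0.009806145282344548
```

```bash
cat >> h.py <<'E'
L=.3299
def wp(xe,ze,tilt,y=SLOT,yaw=0):
    "TCP pose for strip edge at board (xe,y,ze) mm-free metres, tilt deg"
    Rt,Rg=toolR(BYAW+yaw,tilt,-1)
    o=BO+BR@[xe,y,ze]-Rt@[.071,0,.12]; return Rg,o+Rt@[0,0,L],o
def where():
    R,p,s=cur(); Rt=np.c_[-R[:,2],-R[:,1],-R[:,0]]; o=p-Rt@[0,0,L]; b=(o-BO)@BR; e=(o+Rt@[.071,0,.12]-BO)@BR; h=(o+Rt@[.075,0,.012]-BO)@BR
    M=BR.T@Rt; print('t',round(s['t'],2),'tote',(b*1000).round(1),'edge',(e*1000).round(1),'heel',(h*1000).round(1),'tilt',np.degrees(np.arctan2(M[0,2],M[2,2])).round(2),'roll',np.degrees(np.arctan2(M[1,2],M[2,2])).round(2),'yaw',np.degrees(np.arctan2(M[1,0],M[0,0])).round(2),'F(board)',(s['contact_force']@BR).round(1),'w',s['gripper_width'].round(4))
E
python3 - <<'E'
from h import *
where(); R,p,o=wp(-.06,.22,0); delta(R,p); print(p)
E
```

```text
Traceback (most recent call last):
  File "h.py", line 36, in where
    M=BR.T@Rt; print('t',round(s['t'],2),'tote',(b*1000).round(1),'edge',(e*1000).round(1),'heel',(h*1000).round(1),'tilt',np.degrees(np.arctan2(M[0,2],M[2,2])).round(2),'roll',np.degrees(np.arctan2(M[1,2],M[2,2])).round(2),'yaw',np.degrees(np.arctan2(M[1,0],M[0,0])).round(2),'F(board)',(s['contact_force']@BR).round(1),'w',s['gripper_width'].round(4))
                                                                                                                                                                                                                                                                                                                                     ^^^^^^^^^^^^^^^^^^^^^^^^
AttributeError: 'float' object has no attribute 'round'
```

carry_out --steps '[{"dx":-5,"dy":0,"dz":0,"rx":0,"ry":0,"rz":0},{"dx":-10,"dy":0,"dz":0,"rx":0,"ry":0,"rz":0},{"dx":-15,"dy":0,"dz":0,"rx":0,"ry":0,"rz":0},{"dx":-15,"dy":0,"dz":0,"rx":0,"ry":0,"rz":0},{"dx":-15,"dy":0,"dz":0,"rx":0,"ry":0,"rz":0},{"dx":-15,"dy":0,"dz":0,"rx":0,"ry":0,"rz":0},{"dx":-15,"dy":0,"dz":0,"rx":0,"ry":0,"rz":0},{"dx":-10,"dy":0,"dz":0,"rx":0,"ry":0,"rz":0}]'

```text
t: 4.92
ee_pos: [0.4989, 0.1146, 0.4315]
tcp_rot: [-40.5, 89.9, 6.1]
contact_force: [-0.3, -0.0, -2.1]
gripper_width: 0.0093
```

Run:
```python
from h import *
where(); R,p,o=wp(-.06,.22,0); delta(R,p)
```

```text
Traceback (most recent call last):
  File "h.py", line 36, in where
    M=BR.T@Rt; print('t',round(s['t'],2),'tote',(b*1000).round(1),'edge',(e*1000).round(1),'heel',(h*1000).round(1),'tilt',np.degrees(np.arctan2(M[0,2],M[2,2])).round(2),'roll',np.degrees(np.arctan2(M[1,2],M[2,2])).round(2),'yaw',np.degrees(np.arctan2(M[1,0],M[0,0])).round(2),'F(board)',(s['contact_force']@BR).round(1),'w',s['gripper_width'].round(4))
                                                                                                                                                                                                                                                                                                                                     ^^^^^^^^^^^^^^^^^^^^^^^^
AttributeError: 'float' object has no attribute 'round'
```

```bash
sed -i "s/s\['gripper_width'\].round(4)/round(s['gripper_width'],4)/" h.py
python3 - <<'E'
from h import *
where(); R,p,o=wp(-.06,.22,0); delta(R,p)
E
```

```text
t 4.92 tote [ -93.7 -317.   101.6] edge [ -24.8 -299.2  221.5] heel [ -21.1 -298.1  113.5] tilt 0.07 roll -0.03 yaw 14.55 F(board) [ 0.3 -0.2 -2.1] w 0.0093
shift tool mm [   1.9 -346.1  -50.9] rotvec deg [14.55  0.07  0.04]
```

carry_out --steps '[{"dx":0,"dy":-10,"dz":-6,"rx":0,"ry":0,"rz":0},{"dx":0,"dy":-20,"dz":-6,"rx":0,"ry":0,"rz":0},{"dx":0,"dy":-25,"dz":-6,"rx":0,"ry":0,"rz":0},{"dx":0,"dy":-25,"dz":-6,"rx":0,"ry":0,"rz":0},{"dx":0,"dy":-25,"dz":-6,"rx":0,"ry":0,"rz":0},{"dx":0,"dy":-25,"dz":-6,"rx":0,"ry":0,"rz":0},{"dx":0,"dy":-25,"dz":-6,"rx":0,"ry":0,"rz":0},{"dx":0,"dy":-25,"dz":-6,"rx":0,"ry":0,"rz":0}]'

```text
t: 5.58
ee_pos: [0.5972, -0.0458, 0.429]
tcp_rot: [126.5, 89.9, 173.1]
contact_force: [1.0, 0.0, -3.2]
gripper_width: 0.0091
```

carry_out --steps '[{"dx":0,"dy":-25,"dz":0,"rx":0,"ry":0,"rz":0},{"dx":0,"dy":-25,"dz":0,"rx":0,"ry":0,"rz":0},{"dx":0,"dy":-25,"dz":0,"rx":0,"ry":0,"rz":0},{"dx":0,"dy":-25,"dz":0,"rx":2,"ry":0,"rz":0},{"dx":0,"dy":-25,"dz":0,"rx":3,"ry":0,"rz":0},{"dx":0,"dy":-20,"dz":0,"rx":3.5,"ry":0,"rz":0},{"dx":0,"dy":-14,"dz":0,"rx":3.5,"ry":0,"rz":0},{"dx":0,"dy":-7,"dz":0,"rx":2.5,"ry":0,"rz":0}]'

```text
t: 6.25
ee_pos: [0.7139, -0.1648, 0.4275]
tcp_rot: [138.1, 89.9, 169.9]
contact_force: [-0.1, 0.5, -3.7]
gripper_width: 0.0096
```

carry_out --steps '[{"dx":0,"dy":0,"dz":0,"rx":0,"ry":0,"rz":0},{"dx":0,"dy":0,"dz":0,"rx":0,"ry":0,"rz":0},{"dx":0,"dy":0,"dz":0,"rx":0,"ry":0,"rz":0},{"dx":0,"dy":0,"dz":0,"rx":0,"ry":0,"rz":0},{"dx":0,"dy":0,"dz":0,"rx":0,"ry":0,"rz":0},{"dx":0,"dy":0,"dz":0,"rx":0,"ry":0,"rz":0},{"dx":0,"dy":0,"dz":0,"rx":0,"ry":0,"rz":0},{"dx":0,"dy":0,"dz":0,"rx":0,"ry":0,"rz":0}]'

```text
t: 6.92
ee_pos: [0.7126, -0.162, 0.4299]
tcp_rot: [-49.5, 90.0, -17.3]
contact_force: [-0.2, -1.0, -2.5]
gripper_width: 0.0096
```

Run:
```python
from h import *
where(); R,p,o=wp(-.05,.22,15); delta(R,p)
c=cap('scene'); cv2.imwrite('pics/c3.png',cv2.resize(c['pixels'][60:360,40:360],None,fx=2,fy=2,interpolation=3))
R,p,s=cur(); Rt=np.c_[-R[:,2],-R[:,1],-R[:,0]]; o=p-Rt@[0,0,L]
for n in('scene','top'):
    c=cap(n) if n=='top' else c
    Q=(cloud(c).reshape(-1,3)-o)@Rt
    for nm,lo,hi in(('gripplate',(-.015,-.06,.06),(.015,.06,.14)),('backplate',(.035,-.07,.06),(.055,.07,.14)),('strip',(.05,-.06,.117),(.08,.06,.14)),('rim',(-.06,-.07,.03),(.05,.07,.055)),('boxfront',(-.055,-.07,.005),(-.03,.07,.035))):
        w=((Q>lo)&(Q<hi)).all(1); q=Q[w]*1000
        if len(q)>20: print(n,nm,len(q),'min',np.percentile(q,2,axis=0).round(1),'max',np.percentile(q,98,axis=0).round(1),'med',np.median(q,axis=0).round(1))
```

```text
t 6.92 tote [-127.8   30.7  100. ] edge [-56.8  30.8 220. ] heel [-52.8  30.8 112. ] tilt 0.01 roll -0.01 yaw 0.08 F(board) [ 0.7  0.7 -2.5] w 0.0096
shift tool mm [-11.2   0.1 -63.5] rotvec deg [  0.08 -14.99   0.  ]
scene gripplate 1789 min [ -8.6 -31.1  61.9] max [ -2.8  32.6 138.5] med [ -5.8   1.5 101.7]
scene backplate 824 min [ 36.5 -49.6  61.6] max [ 42.4  50.6 138.5] med [ 39.4  36.4 101.7]
scene rim 1545 min [-42.9 -49.2  30.6] max [40.6 50.6 53.9] med [-7.   5.3 42. ]
scene boxfront 908 min [-43.9 -48.3   5.6] max [-38.   49.5  34.5] med [-41.    2.9  20.5]
top gripplate 169 min [ -3.9 -32.8  62.7] max [  6.1   7.2 138.5] med [  5.1 -27.6 101.7]
top rim 397 min [-39.4 -49.7  30.8] max [42.4 43.8 52. ] med [-14.6 -43.2  43.7]
top boxfront 149 min [-36.8 -49.6   5.2] max [-30.3  47.4  34.1] med [-34.8   4.7  16.6]
```

View pics/c3.png

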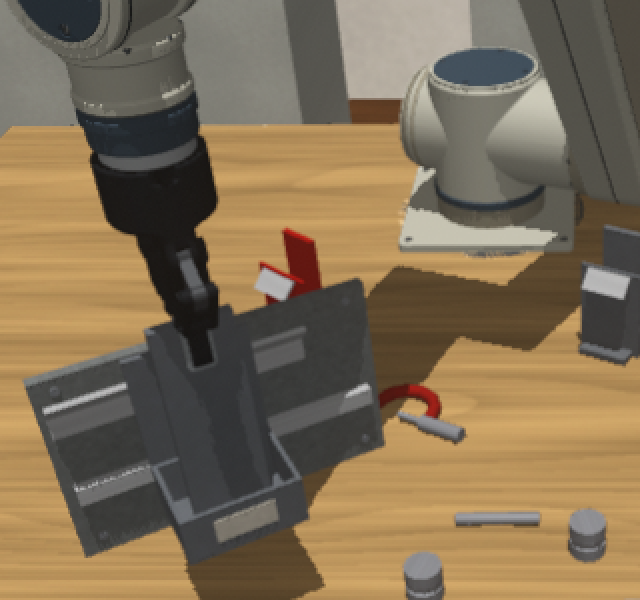

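carry_out --steps '[{"dx":0,"dy":0,"dz":0,"rx":0,"ry":-2.1,"rz":0},{"dx":0,"dy":0,"dz":0,"rx":0,"ry":-2.1,"rz":0},{"dx":0,"dy":0,"dz":0,"rx":0,"ry":-2.1,"rz":0},{"dx":0,"dy":0,"dz":0,"rx":0,"ry":-2.1,"rz":0},{"dx":0,"dy":0,"dz":0,"rx":0,"ry":-2.1,"rz":0},{"dx":0,"dy":0,"dz":0,"rx":0,"ry":-2.1,"rz":0},{"dx":0,"dy":0,"dz":0,"rx":0,"ry":-2.4,"rz":0},{"dx":0,"dy":0,"dz":0,"rx":0,"ry":0,"rz":0}]'

```text
t: 7.68
ee_pos: [0.7124, -0.1624, 0.43]
tcp_rot: [-0.1, 74.9, 32.0]
contact_force: [-0.8, -0.1, -3.0]
gripper_width: 0.0088
```

Run:
```python
from h import *
where(); R,p,o=wp(-.05,.218,15); delta(R,p); R,p,o=wp(-.008,.218,15); delta(R,p); R,p,o=wp(-.008,.190,15); delta(R,p)
```

```text
t 7.68 tote [-213.3   30.9  111.5] edge [-113.5   30.9  208.8] heel [-137.8   30.9  103.5] tilt 15.11 roll -0.01 yaw 0.04 F(board) [ 0.7 -0.4 -3. ] w 0.0088
shift tool mm [-25.3   0.3 -58.5] rotvec deg [0.04 0.11 0.01]
shift tool mm [-36.2   0.3 -99.1] rotvec deg [0.04 0.11 0.01]
shift tool mm [  -9.2    0.3 -106.4] rotvec deg [0.04 0.11 0.01]
```

carry_out --steps '[{"dx":-6,"dy":0,"dz":-12,"rx":0,"ry":0,"rz":0},{"dx":-6,"dy":0,"dz":-16,"rx":0,"ry":0,"rz":0},{"dx":-6,"dy":0,"dz":-17,"rx":0,"ry":0,"rz":0},{"dx":-6,"dy":0,"dz":-17,"rx":0,"ry":0,"rz":0},{"dx":-5,"dy":0,"dz":-16,"rx":0,"ry":0,"rz":0},{"dx":-4,"dy":0,"dz":-11,"rx":0,"ry":0,"rz":0},{"dx":-3,"dy":0,"dz":-7,"rx":0,"ry":0,"rz":0},{"dx":0,"dy":0,"dz":-3,"rx":0,"ry":0,"rz":0}]'

```text
t: 8.35
ee_pos: [0.623, -0.2187, 0.4396]
tcp_rot: [-0.2, 75.0, 31.9]
contact_force: [-0.2, 0.2, -2.9]
gripper_width: 0.0093
```

Run:
```python
from h import *
c=cap('top'); c2=cap('scene'); where(); R,p,o=wp(-.008,.188,15); delta(R,p); 
b=cv2.resize(c['pixels'][150:280,390:560],None,fx=2.3,fy=2.3,interpolation=3); a=cv2.resize(c2['pixels'][160:330,50:240],None,fx=2.1,fy=2.1,interpolation=3)
o=np.zeros((600,800,3),np.uint8); o[:a.shape[0],:a.shape[1]]=a; o[:b.shape[0],400:400+b.shape[1]]=b[:,:400]; cv2.imwrite('pics/c4.png',cv2.convertScaleAbs(o[:360],alpha=1.4))
# strip measured from top cloud in tote frame
R,p,s=cur(); Rt=np.c_[-R[:,2],-R[:,1],-R[:,0]]; o=p-Rt@[0,0,L]
for n,cc in(('top',c),('scene',c2)):
    Q=(cloud(cc).reshape(-1,3)-o)@Rt
    for nm,lo,hi in (('strip',(.05,-.06,.117),(.08,.06,.15)),('backedge',(.03,-.07,.06),(.047,.07,.15)),('rim',(-.06,-.07,.03),(.03,.07,.055))):
        q=Q[((Q>lo)&(Q<hi)).all(1)]*1000
        if len(q)>10: print(n,nm,len(q),np.percentile(q,2,axis=0).round(1),np.percentile(q,98,axis=0).round(1))
    B=(cloud(cc).reshape(-1,3)-BO)@BR; w=(B[:,0]<-.006)&(B[:,0]>-.03)&(B[:,2]>.172)&(B[:,2]<.192)&(abs(B[:,1])<.15)
    h,e=np.histogram(B[w,1]*1000,np.arange(-10,70,4)); print(h)
```

```text
t 8.45 tote [-107.8   31.1  120.2] edge [ -8.2  31.1 217.8] heel [-32.3  31.1 112.4] tilt 14.99 roll 0.0 yaw 0.02 F(board) [-0.2  0.9 -3.5] w 0.009
shift tool mm [28.7  0.5 -7.9] rotvec deg [ 0.02 -0.01 -0.  ]
top strip 329 [ 50.7 -33.6 124.9] [ 74.9  31.3 149.5]
top backedge 538 [ 39.6 -49.4  62. ] [ 45.4  28.7 149.4]
top rim 542 [-39.9 -48.9  30.8] [25.3 51.6 52.7]
[21 24 19 20 23 15 12  2  0  0  0  0  0  0  0  0  0  0  0]
scene backedge 1055 [ 36.6 -49.4  62. ] [ 43.9  50.7 148.5]
scene rim 1335 [-42.7 -48.3  30.7] [19.3 50.8 53.9]
[0 0 0 0 0 0 0 0 0 0 0 0 0 0 0 0 0 0 0]
```

View pics/c4.png

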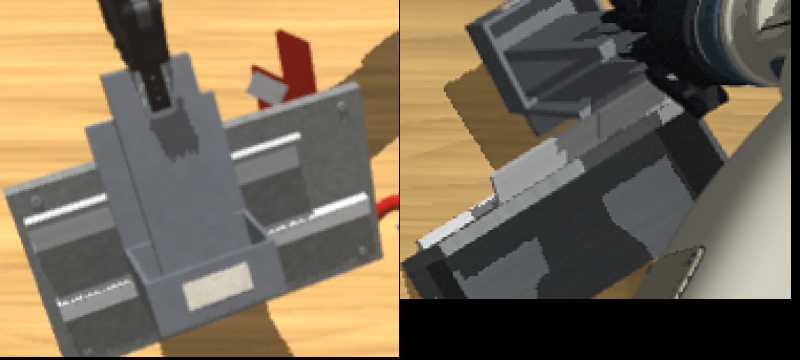

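carry_out --steps '[{"dx":4,"dy":0.8,"dz":-1.1,"rx":0,"ry":0,"rz":0},{"dx":4,"dy":0,"dz":-1.1,"rx":0,"ry":0,"rz":0},{"dx":4,"dy":0,"dz":-1.1,"rx":0,"ry":0,"rz":0},{"dx":4,"dy":0,"dz":-1.1,"rx":0,"ry":0,"rz":0},{"dx":4,"dy":0,"dz":-1.1,"rx":0,"ry":0,"rz":0},{"dx":4,"dy":0,"dz":-1.1,"rx":0,"ry":0,"rz":0},{"dx":3,"dy":0,"dz":-0.8,"rx":0,"ry":0,"rz":0},{"dx":2,"dy":0,"dz":-0.5,"rx":0,"ry":0,"rz":0}]'

```text
t: 9.12
ee_pos: [0.6233, -0.2174, 0.4081]
tcp_rot: [0.1, 75.0, 32.2]
contact_force: [0.2, -1.0, -3.4]
gripper_width: 0.0089
```

Run:
```python
from h import *
where(); R,p,o=wp(-.008,.178,15); delta(R,p); R,p,o=wp(-.006,.172,15); delta(R,p)
```

```text
t 9.12 tote [-107.9   30.    89.5] edge [ -8.3  30.1 187. ] heel [-32.4  30.   81.7] tilt 14.98 roll 0.05 yaw 0.04 F(board) [ 0.3  0.9 -3.4] w 0.0089
shift tool mm [ 8.6 -0.4 -2.7] rotvec deg [ 0.04 -0.02 -0.04]
shift tool mm [13.9 -0.4 -6.2] rotvec deg [ 0.04 -0.02 -0.04]
```

carry_out --steps '[{"dx":0.6,"dy":0,"dz":-0.16,"rx":0,"ry":0,"rz":0},{"dx":0.6,"dy":0,"dz":-0.16,"rx":0,"ry":0,"rz":0},{"dx":0.6,"dy":0,"dz":-0.16,"rx":0,"ry":0,"rz":0},{"dx":0.6,"dy":0,"dz":-0.16,"rx":0,"ry":0,"rz":0},{"dx":0.6,"dy":0,"dz":-0.16,"rx":0,"ry":0,"rz":0},{"dx":0.6,"dy":0,"dz":-0.16,"rx":0,"ry":0,"rz":0},{"dx":0.6,"dy":0,"dz":-0.16,"rx":0,"ry":0,"rz":0},{"dx":0.6,"dy":0,"dz":-0.16,"rx":0,"ry":0,"rz":0}]'

```text
t: 9.78
ee_pos: [0.6233, -0.2174, 0.4038]
tcp_rot: [-0.0, 75.0, 32.1]
contact_force: [-0.3, -0.4, -3.1]
gripper_width: 0.0093
```

carry_out --steps '[{"dx":0.4,"dy":0,"dz":-0.11,"rx":0,"ry":0,"rz":0},{"dx":0.4,"dy":0,"dz":-0.11,"rx":0,"ry":0,"rz":0},{"dx":0.4,"dy":0,"dz":-0.11,"rx":0,"ry":0,"rz":0},{"dx":0.4,"dy":0,"dz":-0.11,"rx":0,"ry":0,"rz":0},{"dx":0.4,"dy":0,"dz":-0.11,"rx":0,"ry":0,"rz":0},{"dx":0,"dy":0,"dz":0,"rx":0,"ry":0,"rz":0},{"dx":0,"dy":0,"dz":0,"rx":0,"ry":0,"rz":0},{"dx":0,"dy":0,"dz":0,"rx":0,"ry":0,"rz":0}]'

```text
t: 10.45
ee_pos: [0.6233, -0.2174, 0.4018]
tcp_rot: [0.0, 75.0, 32.1]
contact_force: [0.6, 0.5, -4.0]
gripper_width: 0.0092
```

Run:
```python
from h import *
where()
```

```text
t 10.45 tote [-108.    30.1   83.1] edge [ -8.4  30.2 180.6] heel [-32.5  30.2  75.3] tilt 15.0 roll 0.01 yaw 0.05 F(board) [-0.7 -0.1 -4. ] w 0.0092
```

carry_out --steps '[{"dx":0.5,"dy":0,"dz":-0.13,"rx":0,"ry":0,"rz":0},{"dx":0.5,"dy":0,"dz":-0.13,"rx":0,"ry":0,"rz":0},{"dx":0.5,"dy":0,"dz":-0.13,"rx":0,"ry":0,"rz":0},{"dx":0.5,"dy":0,"dz":-0.13,"rx":0,"ry":0,"rz":0},{"dx":0.5,"dy":0,"dz":-0.13,"rx":0,"ry":0,"rz":0},{"dx":0.5,"dy":0,"dz":-0.13,"rx":0,"ry":0,"rz":0},{"dx":0.5,"dy":0,"dz":-0.13,"rx":0,"ry":0,"rz":0},{"dx":0.5,"dy":0,"dz":-0.13,"rx":0,"ry":0,"rz":0}]'

```text
t: 11.12
ee_pos: [0.6233, -0.2174, 0.3975]
tcp_rot: [-0.0, 75.0, 32.1]
contact_force: [0.4, 0.2, -3.4]
gripper_width: 0.0091
```

Run:
```python
from h import *
where()
for a in((-.008,.174,15),(-.007,.173,10),(-.006,.172,5),(-.0055,.171,0)): print(a); delta(*wp(*a,y=.0302)[:2])
```

```text
t 11.12 tote [-108.    30.2   78.9] edge [ -8.4  30.3 176.4] heel [-32.5  30.2  71.1] tilt 15.0 roll 0.01 yaw 0.05 F(board) [-0.4  0.1 -3.4] w 0.0091
(-0.008, 0.174, 15)
shift tool mm [ 2.2  0.  -1. ] rotvec deg [ 0.05  0.   -0.01]
(-0.007, 0.173, 10)
shift tool mm [ 9.9  0.  15.8] rotvec deg [ 0.05  5.   -0.01]
(-0.006, 0.172, 5)
shift tool mm [19.2  0.  31.9] rotvec deg [ 0.05 10.   -0.01]
(-0.0055, 0.171, 0)
shift tool mm [30.  -0.  47.7] rotvec deg [ 5.0e-02  1.5e+01 -1.0e-02]
```

carry_out --steps '[{"dx":0.4,"dy":0,"dz":-0.2,"rx":0,"ry":0,"rz":0},{"dx":0.4,"dy":0,"dz":-0.2,"rx":0,"ry":0,"rz":0},{"dx":0.4,"dy":0,"dz":-0.2,"rx":0,"ry":0,"rz":0},{"dx":0.4,"dy":0,"dz":-0.2,"rx":0,"ry":0,"rz":0},{"dx":0.4,"dy":0,"dz":-0.2,"rx":0,"ry":0,"rz":0},{"dx":0,"dy":0,"dz":0,"rx":0,"ry":0,"rz":0},{"dx":0,"dy":0,"dz":0,"rx":0,"ry":0,"rz":0},{"dx":0,"dy":0,"dz":0,"rx":0,"ry":0,"rz":0}]'

```text
t: 11.78
ee_pos: [0.623, -0.2176, 0.3954]
tcp_rot: [-0.0, 75.0, 32.1]
contact_force: [0.7, 0.3, -4.1]
gripper_width: 0.0091
```

```bash
cat >> h.py <<'E'
def rows(a,n=8):
    "body increments per row from current pose to edge target a=(xe,ze,tilt,y), edge moving straight"
    R,p,s=cur(); Rt=np.c_[-R[:,2],-R[:,1],-R[:,0]]; e=(p-Rt@[0,0,L]+Rt@[.071,0,.12]-BO)@BR; M=BR.T@Rt; t=np.degrees(np.arctan2(M[0,2],M[2,2]))
    for i in range(1,n+1):
        f=i/n; R2,p2,_=wp(e[0]+f*(a[0]-e[0]),e[2]+f*(a[1]-e[2]),t+f*(a[2]-t),e[1]+f*(a[3]-e[1]))
        print(((p2-p)@R*1000).round(2),Ro.from_matrix(R.T@R2).as_rotvec(degrees=True).round(2)); R,p=R2,p2
E
python3 - <<'E'
from h import *
where(); rows((-.007,.173,10,.0302))
E
```

```text
t 11.78 tote [-107.6   30.1   76.8] edge [ -8.   30.2 174.3] heel [-32.1  30.2  68.9] tilt 15.0 roll 0.01 yaw 0.05 F(board) [-0.8  0.1 -4.1] w 0.0091
[ 0.91 -0.01  2.13] [ 0.05  0.63 -0.01]
[0.91 0.   2.13] [-0.    0.63 -0.  ]
[0.92 0.   2.13] [-0.    0.63  0.  ]
[0.92 0.   2.13] [ 0.    0.63 -0.  ]
[0.92 0.   2.13] [-0.    0.63  0.  ]
[0.92 0.   2.13] [ 0.    0.63 -0.  ]
[0.92 0.   2.14] [-0.    0.63  0.  ]
[0.92 0.   2.14] [0.   0.63 0.  ]
```

carry_out --steps '[{"dx":0.92,"dy":0,"dz":2.13,"rx":0,"ry":0.63,"rz":0},{"dx":0.92,"dy":0,"dz":2.13,"rx":0,"ry":0.63,"rz":0},{"dx":0.92,"dy":0,"dz":2.13,"rx":0,"ry":0.63,"rz":0},{"dx":0.92,"dy":0,"dz":2.13,"rx":0,"ry":0.63,"rz":0},{"dx":0.92,"dy":0,"dz":2.13,"rx":0,"ry":0.63,"rz":0},{"dx":0.92,"dy":0,"dz":2.13,"rx":0,"ry":0.63,"rz":0},{"dx":0.92,"dy":0,"dz":2.13,"rx":0,"ry":0.63,"rz":0},{"dx":0.92,"dy":0,"dz":2.13,"rx":0,"ry":0.63,"rz":0}]'

```text
t: 12.45
ee_pos: [0.6387, -0.2078, 0.3919]
tcp_rot: [0.0, 80.1, 32.1]
contact_force: [-0.0, 0.7, -3.2]
gripper_width: 0.0095
```

Run:
```python
from h import *
where(); rows((-.0062,.172,5.5,.0302),8)
```

```text
t 12.45 tote [-97.5  30.1  66.9] edge [ -6.9  30.2 172.9] heel [-21.5  30.2  65.8] tilt 9.9 roll 0.01 yaw 0.06 F(board) [-0.4 -0.6 -3.2] w 0.0095
[ 0.79 -0.02  1.9 ] [ 0.06  0.55 -0.01]
[0.79 0.   1.9 ] [0.   0.55 0.  ]
[0.79 0.   1.9 ] [-0.    0.55  0.  ]
[0.79 0.   1.91] [ 0.    0.55 -0.  ]
[0.79 0.   1.91] [-0.    0.55 -0.  ]
[0.79 0.   1.91] [-0.    0.55 -0.  ]
[0.8  0.   1.91] [0.   0.55 0.  ]
[0.8  0.   1.91] [-0.    0.55  0.  ]
```

carry_out --steps '[{"dx":0.79,"dy":0,"dz":1.9,"rx":0,"ry":0.55,"rz":0},{"dx":0.79,"dy":0,"dz":1.9,"rx":0,"ry":0.55,"rz":0},{"dx":0.79,"dy":0,"dz":1.9,"rx":0,"ry":0.55,"rz":0},{"dx":0.79,"dy":0,"dz":1.9,"rx":0,"ry":0.55,"rz":0},{"dx":0.79,"dy":0,"dz":1.9,"rx":0,"ry":0.55,"rz":0},{"dx":0.79,"dy":0,"dz":1.9,"rx":0,"ry":0.55,"rz":0},{"dx":0.8,"dy":0,"dz":1.9,"rx":0,"ry":0.55,"rz":0},{"dx":0.8,"dy":0,"dz":1.9,"rx":0,"ry":0.55,"rz":0}]'

```text
t: 13.12
ee_pos: [0.6521, -0.1994, 0.3878]
tcp_rot: [-0.0, 84.5, 32.1]
contact_force: [0.9, 0.0, -3.5]
gripper_width: 0.0091
```

Run:
```python
from h import *
where(); rows((-.0057,.1713,2.5,.0302),8)
```

```text
t 13.12 tote [-88.3  30.2  59.5] edge [ -6.1  30.3 172.1] heel [-12.5  30.3  64.2] tilt 5.51 roll 0.0 yaw 0.06 F(board) [-0.7  0.4 -3.5] w 0.0091
[ 0.56 -0.06  1.32] [ 0.05  0.38 -0.  ]
[0.56 0.01 1.32] [-0.    0.38  0.  ]
[0.56 0.01 1.32] [-0.    0.38  0.  ]
[0.56 0.01 1.32] [-0.    0.38 -0.  ]
[0.57 0.01 1.32] [ 0.    0.38 -0.  ]
[0.57 0.01 1.32] [-0.    0.38  0.  ]
[0.57 0.01 1.32] [ 0.    0.38 -0.  ]
[0.57 0.01 1.33] [-0.    0.38  0.  ]
```

carry_out --steps '[{"dx":0.57,"dy":0,"dz":1.32,"rx":0,"ry":0.38,"rz":0},{"dx":0.57,"dy":0,"dz":1.32,"rx":0,"ry":0.38,"rz":0},{"dx":0.57,"dy":0,"dz":1.32,"rx":0,"ry":0.38,"rz":0},{"dx":0.57,"dy":0,"dz":1.32,"rx":0,"ry":0.38,"rz":0},{"dx":0.57,"dy":0,"dz":1.32,"rx":0,"ry":0.38,"rz":0},{"dx":0.57,"dy":0,"dz":1.32,"rx":0,"ry":0.38,"rz":0},{"dx":0.57,"dy":0,"dz":1.32,"rx":0,"ry":0.38,"rz":0},{"dx":0.57,"dy":0,"dz":1.32,"rx":0,"ry":0.38,"rz":0}]'

```text
t: 13.78
ee_pos: [0.6612, -0.1936, 0.3841]
tcp_rot: [-0.0, 87.5, 32.1]
contact_force: [-0.3, 0.2, -4.1]
gripper_width: 0.0093
```

Run:
```python
from h import *
where(); rows((-.0055,.1708,0.2,.0302),8)
```

```text
t 13.78 tote [-81.7  30.2  54.5] edge [ -5.5  30.2 171.3] heel [-6.2 30.2 63.2] tilt 2.49 roll 0.0 yaw 0.05 F(board) [ 0.2 -0.3 -4.1] w 0.0093
[ 0.42 -0.05  1.04] [ 0.05  0.29 -0.  ]
[0.42 0.01 1.04] [0.   0.29 0.  ]
[0.42 0.01 1.04] [-0.    0.29  0.  ]
[0.42 0.01 1.04] [-0.    0.29 -0.  ]
[0.42 0.01 1.04] [0.   0.29 0.  ]
[0.42 0.01 1.04] [-0.    0.29  0.  ]
[0.42 0.01 1.04] [ 0.    0.29 -0.  ]
[0.42 0.01 1.04] [-0.    0.29  0.  ]
```

carry_out --steps '[{"dx":0.42,"dy":0,"dz":1.04,"rx":0,"ry":0.29,"rz":0},{"dx":0.42,"dy":0,"dz":1.04,"rx":0,"ry":0.29,"rz":0},{"dx":0.42,"dy":0,"dz":1.04,"rx":0,"ry":0.29,"rz":0},{"dx":0.42,"dy":0,"dz":1.04,"rx":0,"ry":0.29,"rz":0},{"dx":0.42,"dy":0,"dz":1.04,"rx":0,"ry":0.29,"rz":0},{"dx":0.42,"dy":0,"dz":1.04,"rx":0,"ry":0.29,"rz":0},{"dx":0.42,"dy":0,"dz":1.04,"rx":0,"ry":0.29,"rz":0},{"dx":0.42,"dy":0,"dz":1.04,"rx":0,"ry":0.29,"rz":0}]'

```text
t: 14.45
ee_pos: [0.6683, -0.1892, 0.3809]
tcp_rot: [-0.1, 89.8, 32.0]
contact_force: [0.6, 0.3, -3.5]
gripper_width: 0.0095
```

carry_out --steps '[{"dx":0.2,"dy":0,"dz":0,"rx":0,"ry":0,"rz":0},{"dx":0.2,"dy":0,"dz":0,"rx":0,"ry":0,"rz":0},{"dx":0.2,"dy":0,"dz":0,"rx":0,"ry":0,"rz":0},{"dx":0.2,"dy":0,"dz":0,"rx":0,"ry":0,"rz":0},{"dx":0,"dy":0,"dz":0,"rx":0,"ry":0,"rz":0},{"dx":0,"dy":0,"dz":0,"rx":0,"ry":0,"rz":0},{"dx":0,"dy":0,"dz":0,"rx":0,"ry":0,"rz":0},{"dx":0,"dy":0,"dz":0,"rx":0,"ry":0,"rz":0}]'

```text
t: 15.12
ee_pos: [0.6682, -0.1893, 0.3803]
tcp_rot: [-3.8, 89.8, 28.3]
contact_force: [-0.8, -0.4, -0.0]
gripper_width: 0.0097
```

Run:
```python
from h import *
where()
```

```text
t 15.12 tote [-76.7  30.3  50.4] edge [ -5.3  30.3 170.1] heel [-1.7 30.3 62.1] tilt 0.2 roll -0.01 yaw 0.05 F(board) [ 0.8 -0.1 -0. ] w 0.0097
```

carry_out --steps '[{"dx":0,"dy":0,"dz":0,"rx":0,"ry":0,"rz":0},{"dx":0,"dy":0,"dz":0,"rx":0,"ry":0,"rz":0},{"dx":0,"dy":0,"dz":0,"rx":0,"ry":0,"rz":0},{"dx":0,"dy":0,"dz":0,"rx":0,"ry":0,"rz":0},{"dx":0,"dy":0,"dz":0,"rx":0,"ry":0,"rz":0},{"dx":0,"dy":0,"dz":0,"rx":0,"ry":0,"rz":0},{"dx":0,"dy":0,"dz":0,"rx":0,"ry":0,"rz":0},{"dx":0,"dy":0,"dz":0,"rx":0,"ry":0,"rz":0}]' --jaw 50

```text
t: 15.78
ee_pos: [0.6683, -0.1892, 0.3802]
tcp_rot: [-0.4, 89.8, 31.7]
contact_force: [0.4, -0.5, 0.4]
gripper_width: 0.0427
```

carry_out --steps '[{"dx":-3,"dy":0,"dz":0,"rx":0,"ry":0,"rz":0},{"dx":-8,"dy":0,"dz":0,"rx":0,"ry":0,"rz":0},{"dx":-15,"dy":0,"dz":0,"rx":0,"ry":0,"rz":0},{"dx":-20,"dy":0,"dz":0,"rx":0,"ry":0,"rz":0},{"dx":-20,"dy":0,"dz":0,"rx":0,"ry":0,"rz":0},{"dx":-20,"dy":0,"dz":0,"rx":0,"ry":0,"rz":0},{"dx":-15,"dy":0,"dz":0,"rx":0,"ry":0,"rz":0},{"dx":-5,"dy":0,"dz":0,"rx":0,"ry":0,"rz":0}]'

```text
t: 16.45
ee_pos: [0.6675, -0.1893, 0.4896]
tcp_rot: [-30.6, 89.6, 1.5]
contact_force: [0.7, 0.2, 0.9]
gripper_width: 0.0426
```

Run:
```python
from h import *
print(state()['contact_force'],state()['gripper_width'])
c=cap('scene'); t=cap('top'); cv2.imwrite('pics/c5.png',cv2.resize(c['pixels'][120:390,40:400],None,fx=2,fy=2,interpolation=3))
for n,cc in(('scene',c),('top',t)):
    Q=(cloud(cc).reshape(-1,3)-BO)@BR*1000
    for nm,lo,hi in(('gripplate',(-95,-20,150),(-60,85,240)),('boxfront',(-130,-40,58),(-105,100,88)),('rim',(-125,-40,88),(-25,100,101))):
        q=Q[((Q>lo)&(Q<hi)).all(1)]
        if len(q)>20: print(n,nm,len(q),np.percentile(q,2,axis=0).round(1),np.percentile(q,98,axis=0).round(1),np.median(q,axis=0).round(1))
    q=Q[((Q>(-95,0,110))&(Q<(-70,60,235))).all(1)]; print('plate slope deg',np.degrees(np.polyfit(q[:,2],q[:,0],1)[0]))
```

```text
[0.66078692 0.15721603 0.89663277] 0.04261371127474439
scene gripplate 1883 [-83.9  -0.5 152.2] [-77.3  62.9 238.1] [-80.8  31.7 197.5]
scene boxfront 798 [-118.8  -17.9   58.6] [-112.6   79.9   87.4] [-115.7   33.3   73.9]
scene rim 751 [-117.6  -19.4   88.3] [-33.9  80.9 100.3] [-81.5  36.5  93.5]
plate slope deg -0.18422144569359988
top gripplate 184 [-79.3  -2.6 154.1] [-69.   60.5 238.1] [-70.3   1.7 199.7]
top boxfront 86 [-113.7  -18.8   58.7] [-105.6   77.9   87.4] [-110.2   26.4   73.4]
top rim 357 [-114.3  -18.7   88.5] [-33.8  80.5  99. ] [-80.3  12.6  94.4]
plate slope deg 1.7970695929551432
```

View pics/c5.png

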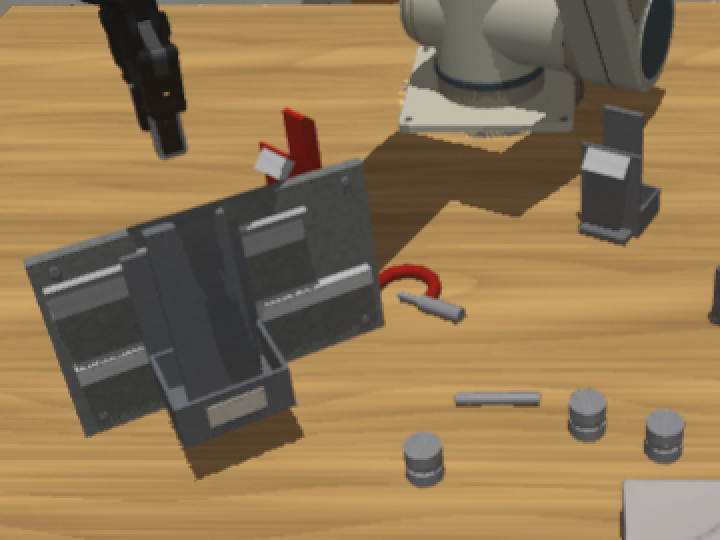

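The picture shows the tote hanging straight on the board (box at about 230,390), with the gripper clear at (170,130) and the bushings, pin and micrometer where they were.

```bash
python3 -c "
from plant import close_job; print(close_job())"
```

```text
the job is handed in; nothing more can be done
None
```

I hung the larger grey tote on the rail, let it go and handed the job in at about 16.5 s of the 64 s allowed. No verdict came back.

- **Slot:** The top camera showed it at board y of about 30.5 mm. At 15° of tip the strip's edge went down past the height where the key would have stopped beside the slot, without touching anything. I took that to mean the key was in, so no sliding search was needed.
- **Hang:** I then swung the tote down about the strip's edge. The heel passed about 3 mm below the bumper bar by the arm's own figures. The rail took the weight: the vertical reading went from about −3.5 N to 0. Force readings at the end of each call stayed below about 5 N near the board.
- **Final checks:**
  - Just before release, the arm's pose put the tote's origin at board x −76.7, y 30.3 and z 50.4 mm, tipped 0.2°.
  - After release, the scene camera put the grip plate's front face at x −80.8 mm against −81 expected, leaning about 0.2°.
  - The gripper was open and raised about 110 mm clear, and the other things in the last picture had not moved.
- **Disagreements:**
  - The top camera's plate lean came out at 1.8°; that reading mixes the plate's edges and I did not trust it.
  - The two cameras differ by 1–2 mm in places, which is within their stated calibration.

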